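# Prime the ticket printer's inker under its lift-off guard

## Task

Prime the ticket printer's inker. Draw out the guard's sprung hinge pin by its paddle until it stays out, lift the guard off and stand it upright on the counter beside the printer, let go of it, and press the plunger that was under it down to its stop. Then put the guard back fully down in its seat while the pin is still out, push the pin fully home through the hinge, and leave the other things on the counter where they are.

Things in the scene. Friction and masses are not known exactly. Their poses are not given: they have to be found in the camera images.
- printer: Grey ticket printer, fixed. Origin on the counter under the middle of the guard's seat; x to its back, y to its left, z up. Base (mm) x -75..122, y -62..62, deck 35 high; rear housing 96 high at x 84..122, y -40..60, so the guard cannot swing fully open; wing 22 high under the paddle, x 40..95, y -145..-55. World x 0.43..0.60, y 0.20..0.36 m is always free counter.
- printer_seat (a point): Middle of the guard's seat on the deck, 35 mm above the counter, axes as the printer's. The seated guard's origin coincides with it. Steel curbs 14 mm high with flared tops bound the seat at the front and both sides, 2.5 mm play each way.
- hinge (a point): On the hinge axis (along the printer's y), midway between the printer's two fixed steel knuckles (31 mm apart, tops 24 mm above the deck); printer frame x 68, y 0, z 49 mm. The guard's knuckle lies here when the guard is seated.
- guard: Lift-off guard: grey box hood, open below, 110 (x) x 84 (y) x 47 mm high, 4 mm walls, 0.15 to 0.31 kg. Origin at the centre of its open underside; x towards its hinge side, z up. On top, centred, a rib handle 44 mm long (x), 12 mm thick (y), 27.5 mm high. One tubular hinge knuckle at its back. Starts seated with the pin through the knuckle.
- guard_rib (a point): Centre of the top of the guard's rib handle, 74.5 mm above the guard's origin; it is 12 mm thick along the guard's y, 44 mm long along its x.
- guard_knuckle (a point): Centre of the guard's hinge knuckle: guard frame x 68, y 0, z 14 mm; 22 mm across, 24 mm wide along y, bore 14 mm.
- pin (a joint): Steel hinge pin, 8 mm thick, slides along the hinge axis: 0 = home through the knuckles, grows as it is drawn to the printer's right (its -y), stop at 0.042 m; clear of the guard's knuckle from 0.037. Over-centre spring, up to 6 N: let go before about 0.026 it springs home, drawn farther it snaps to the stop and stays out; pushed back past that point it snaps home.
- paddle (a point): On the black upright paddle at the pin's right end: mid thickness, 13.5 mm below its top edge. Paddle 26 (x) x 10 (y) x 54 mm, z 32..86 mm above the counter. With the pin home this point is 93 mm to the right of the hinge point; inside it a 46 mm gap to the guard's side and barrel is crossed only by the pin's 8 mm stem (top 53 mm above the counter).
- plunger (a joint): Inker plunger under the guard: 0 = up, grows as it is pressed down, stop at 0.010 m; spring 3 N at the top, 8 N at the stop; returns by itself.
- plunger_top (a point): Centre of the plunger's flat round black head (30 mm across): printer frame x -12, y 0, z 69 mm when up.
- rubber_stamp: Bystander, loose, to be left alone: wooden-handled rubber stamp, 26x52x85 mm, upright; origin at the centre of its underside.
- tape_measure: Bystander, loose, to be left alone: rolled tape measure, 54x49x18 mm; origin at the centre of its underside.
- label_block: Bystander, loose, to be left alone: white block of labels, 35x70x31 mm; origin at the centre of its underside.
- ink_pad: Bystander, loose, to be left alone: flat closed ink pad, 75x110x19 mm; origin at the centre of its underside.
- service_bell: Bystander, loose, to be left alone: domed desk bell, 83 mm across, 58 mm high; origin at the centre of its underside.
- stapler: Bystander, loose, to be left alone: stapler, 155x41x43 mm; origin at the centre of its underside.
- pin_tin: Bystander, loose, to be left alone: round pin tin, 66 mm across, 26 mm high; origin at the centre of its underside.
- marker_0: Bystander, loose, to be left alone: marker pen, 136 mm long, 11 mm thick; origin at the centre of its underside.

How it is judged:
By the outcome, as a careful person would: the job done as asked, in the order asked, and still so for the second after the job is handed in, with the robot touching nothing.
It also fails if it takes over 72 s, if anything falls off the work surface, if the arm or the gripper's body presses on something with over 40 N, if the wrist force passes 120 N, or if a joint passes its speed limit or range.

## Robot

A 6-joint arm with a two-finger parallel gripper is mounted at the origin on a cart in front of the work surface, level with it; the furniture and walls round the work are solid. World frame = base frame: x ahead of the robot, y to its left, z up, the work surface at z = 0. Lengths are in mm, angles in rad, forces in N, time in s.
With the tool pointing down it reaches from about 350 to 775 mm from the base axis. Payload 7.3 kg.
Tool frame: the origin (TCP) lies on the mounting face of the last link; the fingertips stand 178 mm ahead of it and the grasp point (between the pads) lies 159 mm ahead of it; z points along the fingers, y is the line along which they close (so a half turn about z gives the same grasp; the last joint's range is limited). The gripper opens to 92 mm and grips with 3 to 60 N. Pads are 19 mm wide; open, the fingers measure 130 mm over their backs; the gripper's body (75 mm by 190 mm) begins 47 mm behind the grasp point.
Start: joints at [1.085, 0.342, 1.524, -0, 1.275, -0.146], TCP at [174.96, 494.992, 404.741] pointing down, gripper open.
Joint ranges: [-2.53, 2.53], [-0.77, 2.02], [0.04, 2.7], [-1, 4.14], [0.28, 2.66], [-3.11, 3.11]. Speed limits (rad/s): [2.57, 2.57, 3.14, 3.14, 3.14, 3.14].

## Interface

Orientations are given as [roll, pitch, yaw] about the fixed x, y, z axes, in that order (R = Rz(yaw) Ry(pitch) Rx(roll)).
In Python, from plant import bot, vision gives the robot as it stands. The module is installed in compiled form; this text tells all that it offers.
- The arm moves only by the tool drive_effector, called after "Request:" as name(argument=value, ...) on one line, values as JSON. Schema: {"type":"object","properties":{"rows":{"type":"array","items":{"type":"array","items":{"type":"number"},"minItems":5,"maxItems":5},"minItems":1,"maxItems":5},"only":{"type":"string"},"quiet":{"type":"boolean"},"lines":{"type":"string"}},"required":["rows"],"additionalProperties":false}. rows is a list of rows, 1 to 5 of them, each of 5 numbers: the finger opening in mm, then dx, dy, dz in mm, then a turn about the tool's z in rad; each row is the pose to reach, as a shift and turn from the pose commanded when the call began, along the tool's axes at that moment; what a row does not reach only later rows make up. A row lasts 1/8 s, in which the tool goes at most 62.5 mm and 0.188 rad, less where a joint would pass 70% of its speed; a pose out of reach is approached as far as the arm can. The fingers move at their own pace and stop on an object; the grip force is fixed at half the most. Time passes only in rows, so rows that do not move let the fingers close. The tool returns the time, the measured TCP pose, the force, the opening and the grip force at its end. only (a regular expression) keeps the lines of the reply that match it, lines (a string "A,B") keeps lines A to B, and quiet returns only ok. Input that does not fit is refused with a message, and nothing moves.
- bot.get_obs(): the state, without advancing time (a new reading comes with each control period).
- vision.capture(name): name is "scene" or "top"; returns a dict with "color" (400x640x3 uint8, red, green, blue), "K" (3x3 intrinsics, pixels), "k1" (the pictures are not rectified: a ray, as slopes to the right and down, at radius r is drawn at 1 + k1 r^2 times it, then the intrinsics apply), "R" (3x3) and "t" (3): a world point X has camera coordinates R X + t. Camera axes: x right, y down, z forward; pixel columns grow to the right and rows downward; lengths in mm; the calibration is good to about 2 mm. A picture is of the moment at which its call begins. There is no depth.
- bot.close_job(): hands the job in; it is judged then, once.
The state is a dict: "time": time; "joint_positions": joint angles; "dq": joint speeds; "tau": joint torques, N m; "tool_pos": TCP position; "tcp_rot": TCP orientation; "contact_force": force on the tool from outside, world axes, zero at the start; "moment": the same for the moment, N m; "grip_width": finger opening in mm; "finger_force": force on a finger pad.
Only numpy, scipy, OpenCV 4.12 (cv2) and the standard library are available. Lean on these libraries where they do the work, as an engineer would, in place of code of your own. Each camera call takes 0.05 s, during which the arm holds its last target. There are 200 camera calls.

## Working session

There is one attempt and no reset: what is moved stays moved. The work goes in short steps, Python scripts to look and compute and a tool call to move; the robot and the scene stay as the last step left them, time stands still between calls to the robot, and variables do not carry over. Pictures are saved under pics/ and viewed, at most 10 in all, crops included, and the job is handed in when it is done.

```bash
mkdir -p pics
```

Run:
```python
from plant import bot, vision
import cv2,numpy as np
o=bot.get_obs()
print({k:np.round(v,3) for k,v in o.items()})
for n in("scene","top"):
    c=vision.capture(n); cv2.imwrite(f"pics/{n}0.png",c["color"][:,:,::-1]); print(n,c["K"].tolist(),c["k1"],np.round(c["R"],4).tolist(),np.round(c["t"],1), np.round(-c["R"].T@c["t"]))
```

```text
{'time': np.float64(0.0), 'joint_positions': array([ 1.085,  0.343,  1.525, -0.   ,  1.275, -0.146]), 'dq': array([-0.001,  0.003, -0.   ,  0.   , -0.   , -0.   ]), 'tau': array([ 1.0000e-03, -4.3123e+01, -2.4422e+01,  7.2000e-02,  5.6000e-02,
       -0.0000e+00]), 'tool_pos': array([174.902, 494.866, 404.022]), 'tcp_rot': array([-3.14 , -0.   ,  2.802]), 'contact_force': array([ 0.27 ,  0.48 , -0.763]), 'moment': array([ 0.054, -0.041, -0.032]), 'finger_force': np.float64(0.0), 'grip_width': np.float64(91.719)}
scene [[490.0073731512798, 0.0, 316.8991386126049], [0.0, 490.0073731512798, 204.9439369929177], [0.0, 0.0, 1.0]] -0.09811383266757241 [[0.7498, -0.6617, -0.0006], [-0.496, -0.5615, -0.6624], [0.4379, 0.4969, -0.7492]] [-425.2  344.9 1313.2] [ -85. -740. 1212.]
top [[400.3903234156068, 0.0, 312.79094877768506], [0.0, 400.3903234156068, 207.02483254851344], [0.0, 0.0, 1.0]] -0.09405128174868833 [[0.0163, -0.9996, -0.0216], [-0.9957, -0.0142, -0.0916], [0.0912, 0.023, -0.9956]] [ -10.2  554.4 1295.5] [ 434.  -32. 1340.]
```

View pics/scene0.png

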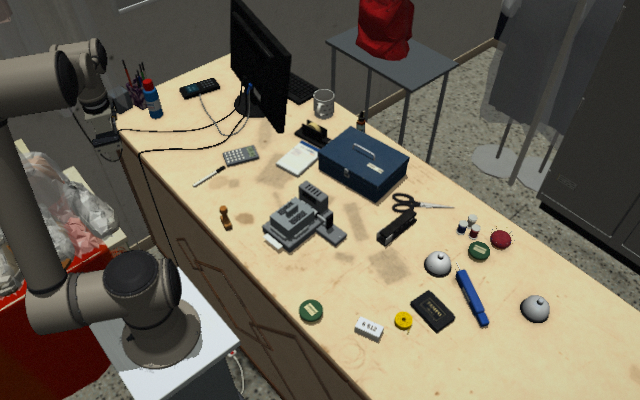

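View pics/top0.png

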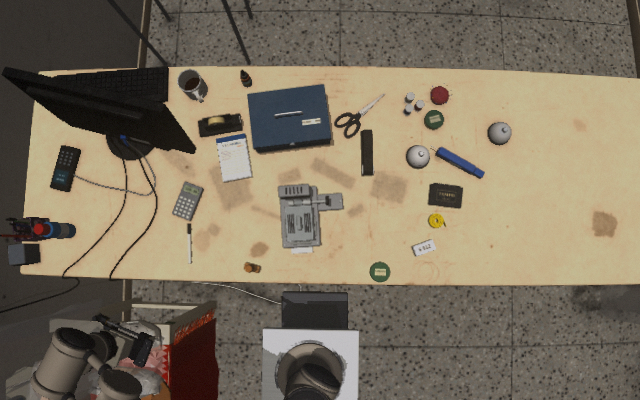

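The scene view shows the printer at about (300,220) with its guard and the paddle at right near (323,222). In the top view the printer is at about (300,215), the rear housing is up (+x), and the wing with the paddle is near (328,200). I'll zoom in on both.

Create h.py:
```python
from plant import bot, vision
import cv2,numpy as np
def cap(n): return vision.capture(n)
def ray(c,u,v):
    d=np.array([[c["k1"],0,0,0,0]],float)
    # OpenCV model: x_d = x(1+k1 r^2)
    p=cv2.undistortPoints(np.array([[[u,v]]],float),c["K"],d)[0,0]
    return -c["R"].T@c["t"], c["R"].T@np.array([p[0],p[1],1.])
def onz(c,u,v,z):
    o,d=ray(c,u,v); return o+d*(z-o[2])/d[2]
def proj(c,X):
    r,_=cv2.Rodrigues(c["R"]); 
    return cv2.projectPoints(np.atleast_2d(np.array(X,float)),r,np.array(c["t"],float),c["K"],np.array([c["k1"],0,0,0],float))[0][:,0]
def tri(a,pa,b,pb):
    o1,d1=ray(a,*pa);o2,d2=ray(b,*pb)
    s=np.linalg.lstsq(np.c_[d1,-d2],o2-o1,rcond=None)[0]
    p,q=o1+s[0]*d1,o2+s[1]*d2
    return (p+q)/2,np.linalg.norm(p-q)
def crop(n,x,y,w,h,f,name=None):
    c=cap(n); im=cv2.resize(c["color"][y:y+h,x:x+w],None,fx=f,fy=f,interpolation=cv2.INTER_CUBIC)[:,:,::-1].copy()
    for k in range(0,w,10): cv2.putText(im,str(x+k) if k%20==0 else "|",(k*f,8),0,.3,(0,0,255),1)
    for k in range(10,h,10): cv2.putText(im,str(y+k)+"-",(0,k*f+3),0,.3,(0,0,255),1)
    return im
```

Run:
```python
from h import *
a=crop("top",268,172,80,84,5);b=crop("scene",256,172,96,84,4)
H=max(a.shape[0],b.shape[0]);p=lambda i:cv2.copyMakeBorder(i,0,H-i.shape[0],0,0,0)
cv2.imwrite("pics/z1.png",np.hstack([p(a),p(b)]))
```

```text
(no output)
```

View pics/z1.png

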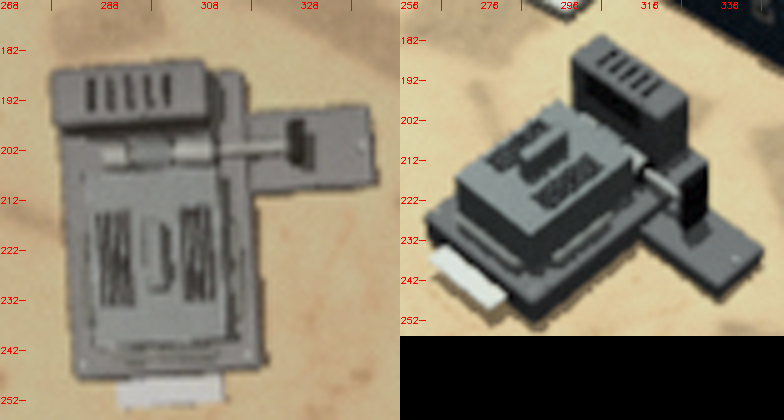

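The zoomed crops show the guard seated, the paddle to its right at about (327,200) top and (329,220) scene, and clear corners of the base, wing, housing and guard. I'll cast these corners onto planes at their heights and fit the printer pose.

Create fit.py:
```python
from h import *
T=[((-75,-62,35),(321.0,245.2)),((-75,62,35),(283.2,247.6)),((122,-62,35),(316.6,186.6)),((122,-40,96),(309.4,184)),((122,60,96),(278.4,186.4)),((95,-145,22),(341.6,193)),((40,-145,22),(343.3,209)),((-55,-42,82),(313.2,240)),((-55,42,82),(287.6,240.8))]
S=[((-75,-62,35),(289,248)),((-75,62,35),(263,225.8)),((40,-145,22),(336,244)),((95,-145,22),(346.5,235)),((-55,42,82),(270.5,216.5)),((-55,-42,82),(289.3,230.8)),((55,-42,82),(314.8,213.2)),((55,42,82),(296,197)),((84,60,96),(299,183)),((122,60,96),(306,180.8)),((122,-40,96),(328.5,196.2)),((84,-40,96),(321.5,202.5))]
def fit(c,P):
    a=np.array([p for p,_ in P],float); b=np.array([onz(c,*q,p[2])[:2] for p,q in P])
    a=a[:,:2];A=a-a.mean(0);B=b-b.mean(0)
    th=np.arctan2((A[:,0]*B[:,1]-A[:,1]*B[:,0]).sum(),(A*B).sum()); R=np.array([[np.cos(th),-np.sin(th)],[np.sin(th),np.cos(th)]])
    t=b.mean(0)-R@a.mean(0); return t,th,b-a@R.T-t
for n,P in(("top",T),("scene",S)):
    t,th,r=fit(cap(n),P); print(n,t.round(1),th.round(4)); print(r.round(1).tolist())
```

```bash
python3 fit.py
```

```text
top [497.1  38.1] 0.0826
[[2.0, -0.8], [2.3, -1.5], [-2.6, 0.2], [-1.6, 0.2], [-2.2, -2.1], [-1.0, 2.2], [0.7, 0.6], [-0.3, 2.3], [2.8, -1.1]]
scene [496.8  32.6] 0.0702
[[1.0, 1.6], [3.2, -2.9], [2.4, 1.5], [-4.7, 1.6], [0.6, -3.6], [2.4, 0.0], [-6.2, -6.2], [-0.4, -1.0], [9.7, 8.7], [-5.3, -1.3], [-3.4, 2.0], [0.9, -0.5]]
```

Create edge.py:
```python
from h import *
from scipy.ndimage import map_coordinates, gaussian_filter1d
from scipy.optimize import least_squares
def W(p,P):
    c,s=np.cos(p[2]),np.sin(p[2]); P=np.atleast_2d(P)
    return np.c_[p[0]+c*P[:,0]-s*P[:,1],p[1]+s*P[:,0]+c*P[:,1],P[:,2]]
L=lambda a,b,n=12:np.linspace(a,b,n)
E={"top":[("left",[(x,62,35) for x in L(-68,65)],(0,1,0)),("wingR",[(x,-145,22) for x in L(44,91)],(0,-1,0)),("wingB",[(95,y,22) for y in L(-140,-75)],(1,0,0)),("wingF",[(40,y,22) for y in L(-140,-75)],(-1,0,0)),("back",[(122,y,96) for y in L(-36,56)],(1,0,0)),("front",[(-75,y,35) for y in L(-58,-36)],(-1,0,0)),("frontL",[(-75,y,35) for y in L(45,58)],(-1,0,0)),("hleft",[(x,60,96) for x in L(88,118)],(0,1,0))],
"scene":[("left",[(x,62,35) for x in L(-68,60)],(0,1,0)),("back",[(122,y,96) for y in L(-36,56)],(1,0,0)),("hleft",[(x,60,96) for x in L(90,118)],(0,1,0)),("wingB",[(95,y,22) for y in L(-140,-90)],(1,0,0)),("wingR",[(x,-145,22) for x in L(44,91)],(0,-1,0))]}
p=np.array([497,36,.08])
for it in range(3):
  A=[];B=[];N=[]
  for n in E:
    c=cap(n); g=c["color"].astype(float).sum(2)
    for nm,P,d in E[n]:
      offs=np.arange(-12,12.1,.5)
      for q in P:
        uv=proj(c,W(p,np.array(q)+offs[:,None]*np.array(d)))
        f=gaussian_filter1d(map_coordinates(g,[uv[:,1],uv[:,0]],order=1),3)
        gr=np.gradient(f); k=gr.argmax()
        if 0<k<len(offs)-1 and gr[k]>6:
          A.append((q,d));B.append(offs[k]);N.append(n+" "+nm)
  B=np.array(B);M=np.array([[ (np.cos(p[2])*d[0]-np.sin(p[2])*d[1]),(np.sin(p[2])*d[0]+np.cos(p[2])*d[1]),-q[1]*d[0]+q[0]*d[1]] for q,d in A])
  r=least_squares(lambda z:(M@z-B),np.zeros(3),loss="soft_l1",x_scale=[1,1,.01]); p=p+r.x
N=np.array(N);res=B-M@r.x
print(p.round(4)); print({k:(np.median(res[N==k]).round(1),int((N==k).sum())) for k in dict.fromkeys(N)})
for P in [(0,0,109.5),(68,0,49),(68,-93,72.5),(-12,0,69)]: print(P,W(p,P).round(1))
```

```bash
python3 edge.py
```

```text
[4.970966e+02 3.947360e+01 7.210000e-02]
{np.str_('top left'): (np.float64(1.9), 12), np.str_('top wingR'): (np.float64(0.3), 12), np.str_('top wingB'): (np.float64(3.3), 12), np.str_('top wingF'): (np.float64(-0.1), 12), np.str_('top back'): (np.float64(1.7), 12), np.str_('top front'): (np.float64(-0.0), 12), np.str_('top frontL'): (np.float64(0.5), 12), np.str_('top hleft'): (np.float64(2.0), 12), np.str_('scene left'): (np.float64(4.5), 12), np.str_('scene back'): (np.float64(-3.0), 12), np.str_('scene hleft'): (np.float64(-4.5), 12), np.str_('scene wingB'): (np.float64(-1.1), 12), np.str_('scene wingR'): (np.float64(9.5), 12)}
(0, 0, 109.5) [[497.1  39.5 109.5]]
(68, 0, 49) [[564.9  44.4  49. ]]
(68, -93, 72.5) [[571.6 -48.4  72.5]]
(-12, 0, 69) [[485.1  38.6  69. ]]
```

Create go.py:
```python
import sys,numpy as np
from plant import bot
from scipy.spatial.transform import Rotation as Ro
def rel(x,y,z,yaw):  # grasp-point target (world), tool-yaw -> tool-frame shift
    o=bot.get_obs(); R=Ro.from_euler("xyz",o["tcp_rot"]).as_matrix()
    d=R.T@(np.array([x,y,z+159.])-o["tool_pos"])
    t=-(yaw-o["tcp_rot"][2]); t=(t+np.pi/2)%np.pi-np.pi/2
    return d.round(1),round(t,3),o["tool_pos"].round(1),o["contact_force"].round(1)
if __name__=="__main__": print(*rel(*map(float,sys.argv[1:5])))
```

Run:
```python
from h import *
for n,(x,y,w,h) in {"top":(318,190,18,20),"scene":(318,205,20,28)}.items():
    c=cap(n); g=c["color"][y:y+h,x:x+w].astype(int).sum(2); print(n,(g//10).tolist() if n=="top" else "")
    m=(g<110).astype(np.uint8); k,l,s,ce=cv2.connectedComponentsWithStats(m); i=1+s[1:,4].argmax(); print(s[i]+[x,y,0,0,0],ce[i]+[x,y])
    if n=="top":
        for q in [(s[i,0]+x-.5,s[i,1]+y-.5),(s[i,0]+x+s[i,2]-.5,s[i,1]+y+s[i,3]-.5)]: print(onz(c,*q,86).round(1))
```

```bash
python3 go.py 572 -49 160 3.2146
```

```text
top [[46, 52, 53, 52, 52, 52, 51, 52, 51, 51, 52, 51, 51, 51, 51, 51, 51, 50], [47, 53, 52, 52, 52, 52, 52, 52, 52, 52, 51, 51, 50, 51, 51, 51, 51, 51], [46, 51, 52, 53, 52, 52, 52, 52, 52, 51, 51, 51, 51, 51, 51, 48, 46, 45], [47, 48, 46, 47, 45, 44, 44, 44, 43, 42, 44, 43, 43, 44, 44, 38, 36, 36], [40, 38, 37, 37, 35, 35, 35, 37, 35, 35, 35, 35, 34, 34, 35, 35, 35, 35], [34, 35, 36, 36, 37, 37, 38, 35, 31, 30, 31, 36, 38, 38, 37, 37, 37, 38], [36, 37, 38, 38, 38, 37, 37, 28, 17, 14, 18, 33, 37, 37, 37, 37, 38, 37], [35, 39, 38, 37, 38, 39, 38, 23, 12, 12, 18, 34, 38, 38, 38, 37, 37, 38], [36, 38, 38, 38, 39, 37, 38, 22, 12, 13, 17, 27, 31, 36, 38, 38, 38, 38], [32, 35, 35, 35, 35, 36, 36, 24, 13, 12, 12, 20, 21, 35, 38, 38, 38, 38], [37, 41, 40, 40, 43, 44, 43, 29, 16, 12, 12, 18, 21, 33, 38, 38, 38, 38], [44, 45, 44, 45, 46, 44, 43, 29, 16, 12, 11, 20, 22, 34, 38, 39, 39, 38], [31, 31, 32, 32, 31, 28, 30, 24, 15, 12, 12, 19, 22, 35, 38, 38, 38, 38], [19, 19, 28, 31, 30, 31, 33, 22, 12, 11, 12, 19, 22, 35, 39, 38, 38, 38], [28, 30, 37, 39, 38, 39, 38, 31, 16, 10, 13, 19, 22, 35, 38, 38, 39, 39], [34, 39, 38, 38, 39, 39, 39, 38, 30, 27, 22, 21, 21, 35, 38, 38, 39, 39], [34, 39, 39, 39, 39, 38, 38, 39, 39, 38, 33, 31, 30, 37, 39, 38, 39, 39], [36, 39, 39, 39, 38, 38, 39, 39, 39, 39, 39, 39, 39, 39, 38, 39, 38, 39], [35, 39, 39, 39, 39, 39, 40, 40, 39, 39, 39, 39, 38, 35, 35, 35, 35, 34], [34, 35, 35, 35, 36, 36, 33, 33, 32, 32, 31, 29, 28, 23, 25, 25, 26, 26]]
[327 204   1   1   1] [327. 204.]
[560.7 -46.1  86. ]
[557.5 -49.3  86. ]
scene 
[326 214   7  16  84] [329.07142857 221.30952381]
[-555.6 -380.6   85.7] -0.413 [175.  495.  404.8] [0.3 0.6 1. ]
```

Request:
drive_effector(rows=[[60,-50,-34,0,0],[30,-100,-68,0,0],[30,-150,-102,0,0],[30,-200,-136,0,0],[30,-250,-170,0,0]])

```text
time: 1.32
tool_pos: [354.8, 249.7, 405.0]
tcp_rot: [3.141, 0.001, 2.802]
contact_force: [1.4, 0.6, 0.2]
grip_width: 46.6
finger_force: 0.0
```

Request:
drive_effector(rows=[[30,-50,-34,0,0],[30,-100,-68,0,0],[30,-150,-102,0,0],[30,-200,-136,0,0],[30,-250,-170,0,0]])

```text
time: 1.95
tool_pos: [534.0, 5.9, 404.9]
tcp_rot: [3.141, 0.001, 2.801]
contact_force: [0.6, 0.5, -0.2]
grip_width: 29.9
finger_force: 0.0
```

Request:
drive_effector(rows=[[30,-25,-20,30,-0.188],[30,-55,-40,60,-0.376],[30,-55,-40,80,-0.413],[30,-55,-40,80,-0.413]])

```text
time: 2.45
tool_pos: [571.3, -48.5, 323.0]
tcp_rot: [3.14, -0.004, -3.07]
contact_force: [0.0, 0.7, -0.3]
grip_width: 30.0
finger_force: 0.0
```

```bash
python3 go.py 571 -48 78 3.215
```

```text
[-0.1  0.4 86. ] -0.001 [571.3 -48.5 323. ] [ 0.   0.7 -0.3]
```

Request:
drive_effector(rows=[[30,0,0,25,0],[30,0,0,50,0],[30,0,0,68,0],[30,0,0,86,0],[30,0,0,86,0]])

```text
time: 3.08
tool_pos: [571.5, -47.8, 238.8]
tcp_rot: [3.141, -0.001, -3.069]
contact_force: [0.1, -0.0, 1.3]
grip_width: 30.0
finger_force: 0.0
```

Run:
```python
from h import *
a=crop("top",288,172,70,70,5);b=crop("scene",276,182,96,84,4)
H=max(a.shape[0],b.shape[0]);p=lambda i:cv2.copyMakeBorder(i,0,H-i.shape[0],0,0,0)
cv2.imwrite("pics/z2.png",np.hstack([p(a),p(b)]))
```

```text
(no output)
```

View pics/z2.png

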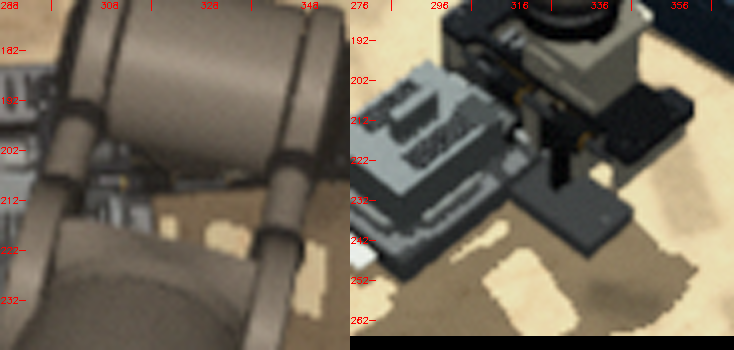

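The scene view shows the fingers straddling the paddle at about (329,222), so I can close and draw it out.

Request:
drive_effector(rows=[[4,0,0,0,0],[4,0,0,0,0],[4,0,0,0,0],[4,0,0,0,0]])

```text
time: 3.68
tool_pos: [571.7, -48.2, 239.3]
tcp_rot: [-3.141, 0.001, -3.068]
contact_force: [-0.7, 0.7, 4.6]
grip_width: 9.6
finger_force: 30.0
```

Request:
drive_effector(rows=[[4,0,-10,0,0],[4,0,-20,0,0],[4,0,-30,0,0],[4,0,-38,0,0],[4,0,-38,0,0]])

```text
time: 4.3
tool_pos: [574.8, -88.1, 239.3]
tcp_rot: [-3.139, 0.002, -3.069]
contact_force: [1.1, -6.0, 5.2]
grip_width: 9.7
finger_force: 30.0
```

Request:
drive_effector(rows=[[30,0,0,0,0],[30,0,0,0,0],[30,0,0,-40,0],[40,0,0,-80,0],[40,0,0,-80,0]])

```text
time: 4.92
tool_pos: [574.9, -86.1, 321.4]
tcp_rot: [-3.14, 0.005, -3.068]
contact_force: [0.0, 0.7, -0.1]
grip_width: 39.2
finger_force: 0.0
```

```bash
python3 go.py 497 39.5 104 3.2146;  python3 - <<'E'
from h import *
b=crop("scene",256,172,100,84,5)
cv2.imwrite("pics/z3.png",b)
E
```

```text
[ 68.8 131.1  57.9] 0.0 [574.9 -86.1 321.4] [ 0.   0.7 -0.1]
```

View pics/z3.png

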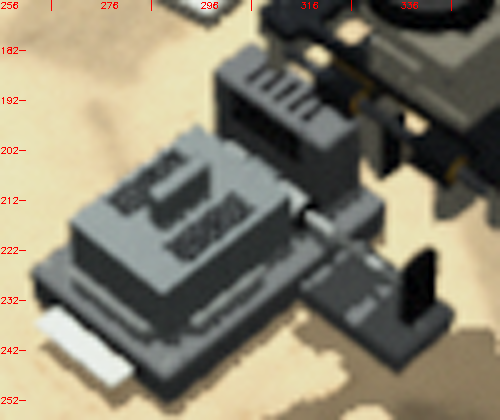

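The scene view shows the paddle at (339,229), so the pin has stayed out. The rib is at about (291,208).

Request:
drive_effector(rows=[[40,29,55,0,0],[40,58,110,0,0],[40,69,131,0,0],[40,69,131,30,0],[40,69,131,58,0]])

```text
time: 5.6
tool_pos: [495.1, 40.1, 259.2]
tcp_rot: [3.141, -0.002, -3.068]
contact_force: [-22.5, 3.8, 277.9]
grip_width: 40.1
finger_force: 161.5
```

Request:
drive_effector(rows=[[40,0,0,0,0],[4,0,0,0,0],[4,0,0,0,0],[4,0,0,0,0],[4,0,0,0,0]])

```text
time: 6.22
tool_pos: [495.8, 39.4, 260.2]
tcp_rot: [-3.142, -0.001, -3.068]
contact_force: [-0.0, -0.6, 8.4]
grip_width: 11.5
finger_force: 31.7
```

Request:
drive_effector(rows=[[4,0,0,0,0]])

```text
time: 6.35
tool_pos: [495.8, 39.4, 260.2]
tcp_rot: [-3.142, -0.001, -3.068]
contact_force: [1.0, -1.0, 7.5]
grip_width: 11.7
finger_force: 31.7
```

```bash
python3 - <<'E'
from h import *
print(onz(cap("scene"),291.6,207.6,109.5))
E
```

```text
[495.54813638  33.10324364 109.5       ]
```

Descending that fast overshot about 4 mm and the fingertips struck the guard top. The reading was 278 N, which may have broken the 120 N wrist limit. I'll continue with slow approaches from here.

Request:
drive_effector(rows=[[4,0,0,-8,0],[4,0,0,-20,0],[4,0,0,-40,0],[4,0,0,-65,0],[4,0,0,-65,0]])

```text
time: 7.02
tool_pos: [496.3, 39.5, 327.2]
tcp_rot: [-3.141, 0.004, -3.068]
contact_force: [-0.1, -0.9, -2.9]
grip_width: 12.0
finger_force: 32.8
```

Request:
drive_effector(rows=[[4,0,30,-5,0],[4,-7,80,-5,0],[4,-20,130,-5,0],[4,-30,180,-5,0],[4,-35,220,-5,0]])

```text
time: 7.65
tool_pos: [514.5, 263.3, 329.1]
tcp_rot: [-3.141, -0.002, -3.068]
contact_force: [1.6, -0.1, -2.1]
grip_width: 11.5
finger_force: 32.8
```

Request:
drive_effector(rows=[[4,0,15,0,0],[4,0,20,20,0],[4,0,20,50,0],[4,0,20,70,0],[4,0,20,85,0]])

```text
time: 8.28
tool_pos: [513.0, 280.6, 244.0]
tcp_rot: [-3.141, -0.002, -3.069]
contact_force: [0.9, 1.1, -2.2]
grip_width: 11.9
finger_force: 32.8
```

Request:
drive_effector(rows=[[4,0,0,0,0],[4,0,0,0,0]])

```text
time: 8.52
tool_pos: [513.6, 281.3, 246.4]
tcp_rot: [3.141, 0.001, -3.069]
contact_force: [0.2, 1.0, -1.9]
grip_width: 11.7
finger_force: 32.8
```

Request:
drive_effector(rows=[[4,0,0,5,0],[4,0,0,10,0],[4,0,0,14,0],[4,0,0,17,0],[4,0,0,17,0]])

```text
time: 9.15
tool_pos: [513.3, 281.4, 228.4]
tcp_rot: [-3.141, -0.0, -3.068]
contact_force: [-1.1, 0.9, -1.5]
grip_width: 11.9
finger_force: 32.8
```

Request:
drive_effector(rows=[[4,0,0,1.5,0],[4,0,0,3,0],[4,0,0,4,0],[4,0,0,4,0]])

```text
time: 9.65
tool_pos: [513.3, 281.4, 225.3]
tcp_rot: [3.141, 0.0, -3.068]
contact_force: [-1.8, -0.9, 3.5]
grip_width: 11.8
finger_force: 33.2
```

Request:
drive_effector(rows=[[4,0,0,1,0],[4,0,0,1,0]])

```text
time: 9.9
tool_pos: [513.2, 281.4, 225.2]
tcp_rot: [3.141, 0.001, -3.068]
contact_force: [-3.6, -1.5, 11.1]
grip_width: 11.8
finger_force: 33.8
```

Request:
drive_effector(rows=[[20,0,0,-1,0],[30,0,0,-1,0],[30,0,0,-1,0],[30,0,0,-25,0],[30,0,0,-75,0]])

```text
time: 10.52
tool_pos: [512.7, 281.0, 296.9]
tcp_rot: [-3.14, -0.006, -3.068]
contact_force: [0.5, 0.1, 1.0]
grip_width: 30.1
finger_force: 0.0
```

Request:
drive_effector(rows=[[30,0,0,0,0]])

```text
time: 10.65
tool_pos: [514.2, 281.7, 302.2]
tcp_rot: [3.14, 0.007, -3.068]
contact_force: [-0.4, 0.6, -1.0]
grip_width: 29.7
finger_force: 0.0
```

```bash
python3 go.py 485 38.6 69 3.2146;python3 - <<'E'
from h import *
b=crop("scene",200,130,130,100,5)
cv2.imwrite("pics/z4.png",b)
E
```

```text
[  47.5 -240.5   73.4] 0.0 [514.2 281.7 302.2] [-0.4  0.6 -1. ]
```

View pics/z4.png

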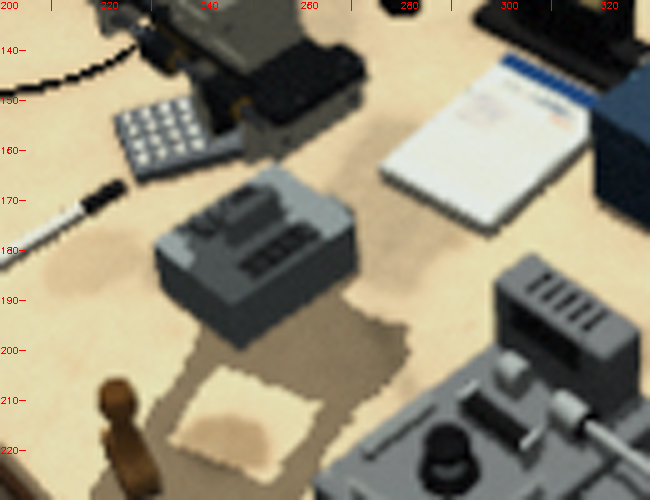

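The guard stands upright at about (251,183), and the plunger head is exposed at (290,217).

```bash
python3 -c "
from h import *
print(onz(cap('scene'),289.8,217,69))"
```

```text
[488.55281603  35.74739791  69.        ]
```

Request:
drive_effector(rows=[[10,10,-55,0,0],[0,25,-115,0,0],[0,38,-175,0,0],[0,47,-225,0,0],[0,47,-240,0,0]])

```text
time: 11.38
tool_pos: [483.2, 36.2, 297.4]
tcp_rot: [3.141, -0.003, -3.072]
contact_force: [0.6, 0.5, 0.4]
grip_width: 0.3
finger_force: 0.0
```

Request:
drive_effector(rows=[[0,0,0,20,0],[0,0,0,36,0],[0,0,0,44,0],[0,0,0,44,0]])

```text
time: 11.88
tool_pos: [483.9, 39.0, 253.9]
tcp_rot: [3.141, -0.002, -3.068]
contact_force: [-0.7, -0.9, 0.7]
grip_width: 0.2
finger_force: 0.0
```

Request:
drive_effector(rows=[[0,-1.5,0,5,0],[0,-1.5,0,8,0],[0,-1.5,0,11,0],[0,-1.5,0,11,0]])

```text
time: 12.38
tool_pos: [485.7, 38.8, 244.1]
tcp_rot: [3.141, 0.001, -3.069]
contact_force: [0.7, 0.1, 4.5]
grip_width: 0.5
finger_force: 2.2
```

Request:
drive_effector(rows=[[0,0,0,2,0],[0,0,0,4,0],[0,0,0,5,0],[0,0,0,5,0]])

```text
time: 12.88
tool_pos: [485.7, 38.8, 239.1]
tcp_rot: [3.141, 0.001, -3.068]
contact_force: [-0.8, 0.7, 7.4]
grip_width: 0.3
finger_force: 3.4
```

Request:
drive_effector(rows=[[0,0,0,1,0],[0,0,0,2,0],[0,0,0,3,0],[0,0,0,3,0]])

```text
time: 13.38
tool_pos: [485.7, 38.8, 237.1]
tcp_rot: [-3.142, 0.002, -3.068]
contact_force: [-3.0, 2.7, 16.9]
grip_width: 0.4
finger_force: 8.3
```

Request:
drive_effector(rows=[[0,0,0,0.5,0],[0,0,0,1,0],[0,0,0,1,0]])

```text
time: 13.75
tool_pos: [485.6, 38.8, 237.0]
tcp_rot: [-3.141, 0.002, -3.068]
contact_force: [-6.5, 1.9, 25.9]
grip_width: 0.4
finger_force: 12.8
```

The plunger hit its stop: TCP stayed at z 237 as the force rose to 26 N. Now I'll retract and fetch the guard.

Request:
drive_effector(rows=[[0,0,0,-15,0],[0,0,0,-45,0],[10,0,0,-75,0],[30,0,0,-75,0]])

```text
time: 14.25
tool_pos: [485.9, 38.6, 311.3]
tcp_rot: [-3.141, 0.004, -3.068]
contact_force: [-0.3, -0.4, -0.1]
grip_width: 15.6
finger_force: 0.0
```

Request:
drive_effector(rows=[[30,-10,55,0,0],[30,-22,115,0,0],[30,-35,175,0,0],[30,-45,225,0,0],[30,-45,240,0,0]])

```text
time: 14.88
tool_pos: [512.3, 283.8, 307.8]
tcp_rot: [-3.141, -0.002, -3.065]
contact_force: [0.2, -0.3, -0.5]
grip_width: 30.5
finger_force: 0.0
```

Request:
drive_effector(rows=[[30,0,0,0,0]])

```text
time: 15.0
tool_pos: [512.3, 281.6, 308.3]
tcp_rot: [-3.141, -0.002, -3.067]
contact_force: [-0.3, -0.4, -0.7]
grip_width: 30.1
finger_force: 0.0
```

```bash
python3 go.py 513.4 281.4 68 3.2146
```

```text
[-1.3 -0.2 81.3] 0.002 [512.3 281.6 308.3] [-0.3 -0.4 -0.7]
```

Request:
drive_effector(rows=[[30,-1,0,20,0],[30,-1,0,40,0],[30,-1,0,60,0],[30,-1,0,68,0],[30,-1,0,68,0]])

```text
time: 15.62
tool_pos: [513.9, 280.3, 241.4]
tcp_rot: [-3.141, -0.001, -3.07]
contact_force: [0.3, 0.2, -0.3]
grip_width: 30.0
finger_force: 0.0
```

Request:
drive_effector(rows=[[30,0,0,5,0],[30,0,0,10,0],[30,0,0,12,0],[30,0,0,12,0]])

```text
time: 16.12
tool_pos: [513.7, 281.5, 229.6]
tcp_rot: [-3.142, -0.0, -3.068]
contact_force: [0.4, 0.4, -0.2]
grip_width: 29.5
finger_force: 0.0
```

Request:
drive_effector(rows=[[4,0,0,0,0],[4,0,0,0,0],[4,0,0,0,0]])

```text
time: 16.5
tool_pos: [513.8, 281.5, 229.9]
tcp_rot: [3.141, 0.0, -3.068]
contact_force: [0.6, -0.7, 0.9]
grip_width: 11.9
finger_force: 30.0
```

Request:
drive_effector(rows=[[4,0,0,-20,0],[4,0,0,-50,0],[4,0,0,-85,0],[4,0,0,-110,0],[4,0,0,-110,0]])

```text
time: 17.12
tool_pos: [514.0, 281.5, 341.3]
tcp_rot: [3.14, 0.004, -3.068]
contact_force: [-0.1, -0.3, -2.7]
grip_width: 11.8
finger_force: 30.0
```

Request:
drive_effector(rows=[[4,5,-30,0,0],[4,15,-85,0,0],[4,25,-140,0,0],[4,33,-195,0,0],[4,35,-230,0,0]])

```text
time: 17.75
tool_pos: [494.8, 47.3, 338.1]
tcp_rot: [3.141, -0.003, -3.07]
contact_force: [1.1, 0.5, -3.2]
grip_width: 11.6
finger_force: 30.0
```

Request:
drive_effector(rows=[[4,0,-10,0,0],[4,0,-10,0,0]])

```text
time: 18.0
tool_pos: [496.4, 39.4, 338.8]
tcp_rot: [3.141, -0.002, -3.07]
contact_force: [0.2, 0.7, -2.0]
grip_width: 12.0
finger_force: 30.0
```

```bash
python3 go.py 496.4 39.5 130 3.2146
```

```text
[-0.1  0.1 49.8] -0.001 [496.4  39.4 338.8] [ 0.2  0.7 -2. ]
```

Request:
drive_effector(rows=[[4,0,0,15,0],[4,0,0,32,0],[4,0,0,48,0],[4,0,0,56,0],[4,0,0,56,0]])

```text
time: 18.62
tool_pos: [496.3, 40.3, 283.2]
tcp_rot: [3.141, -0.001, -3.067]
contact_force: [-0.6, -0.6, -1.2]
grip_width: 11.8
finger_force: 30.0
```

Request:
drive_effector(rows=[[4,0,0,4,0],[4,0,0,8,0],[4,0,0,11,0],[4,0,0,14,0],[4,0,0,14,0]])

```text
time: 19.25
tool_pos: [496.4, 39.4, 269.5]
tcp_rot: [3.141, -0.0, -3.069]
contact_force: [-0.6, 0.3, -2.3]
grip_width: 11.9
finger_force: 30.0
```

Request:
drive_effector(rows=[[4,0,0,2,0],[4,0,0,4,0],[4,0,0,4,0]])

```text
time: 19.62
tool_pos: [496.4, 39.5, 265.5]
tcp_rot: [3.141, -0.0, -3.068]
contact_force: [0.2, -0.2, -1.9]
grip_width: 11.9
finger_force: 30.0
```

Request:
drive_effector(rows=[[4,0,0,1,0],[4,0,0,1,0]])

```text
time: 19.88
tool_pos: [496.5, 39.5, 264.9]
tcp_rot: [3.142, 0.0, -3.068]
contact_force: [-1.7, -0.6, -0.7]
grip_width: 11.7
finger_force: 30.0
```

Request:
drive_effector(rows=[[4,0,0,1,0],[4,0,0,1,0]])

```text
time: 20.12
tool_pos: [496.4, 39.5, 264.8]
tcp_rot: [-3.141, 0.001, -3.068]
contact_force: [-4.3, -0.2, 9.2]
grip_width: 11.7
finger_force: 30.0
```

Request:
drive_effector(rows=[[20,0,0,-1,0],[30,0,0,-1,0],[30,0,0,-1,0],[30,0,0,-30,0],[30,0,0,-65,0]])

```text
time: 20.75
tool_pos: [496.3, 39.5, 328.7]
tcp_rot: [3.141, -0.002, -3.068]
contact_force: [1.0, -0.4, 0.8]
grip_width: 29.9
finger_force: 0.0
```

Request:
drive_effector(rows=[[30,0,0,0,0]])

```text
time: 20.88
tool_pos: [497.1, 39.5, 330.9]
tcp_rot: [-3.141, 0.005, -3.068]
contact_force: [0.3, 0.2, -0.2]
grip_width: 30.0
finger_force: 0.0
```

```bash
python3 go.py 574.8 -90.4 80 3.2146;python3 - <<'E'
from h import *
b=crop("scene",246,162,120,94,5)
cv2.imwrite("pics/z5.png",b)
E
```

```text
[ -67.5 -135.1   92.4] 0.0 [497.1  39.5 330.9] [ 0.3  0.2 -0.2]
```

View pics/z5.png

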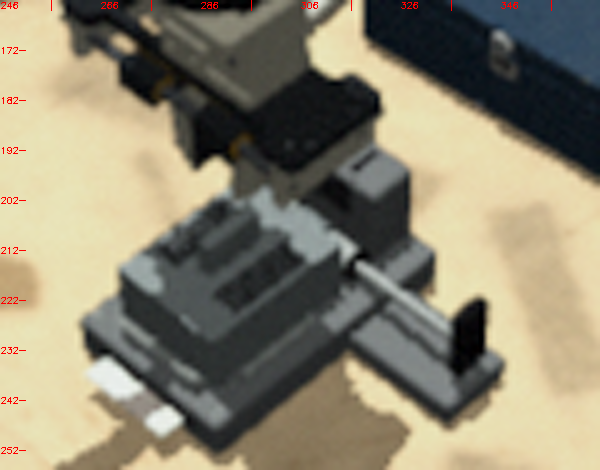

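The guard is seated again at about (287,215) and the pin is still out, with the paddle at (339,229). Next I'll grip the paddle.

Request:
drive_effector(rows=[[30,-25,-50,0,0],[30,-50,-100,0,0],[30,-67.5,-135,0,0],[30,-67.5,-135,0,0],[30,-67.5,-135,0,0]])

```text
time: 21.55
tool_pos: [573.1, -89.8, 327.3]
tcp_rot: [3.14, -0.003, -3.069]
contact_force: [-0.6, -0.3, -0.5]
grip_width: 30.0
finger_force: 0.0
```

Request:
drive_effector(rows=[[30,0,0,25,0],[30,0,0,50,0],[30,0,0,70,0],[30,0,0,80,0],[30,0,0,80,0]])

```text
time: 22.18
tool_pos: [573.3, -89.5, 248.3]
tcp_rot: [3.141, -0.001, -3.067]
contact_force: [0.3, 0.5, 0.8]
grip_width: 30.3
finger_force: 0.0
```

Request:
drive_effector(rows=[[30,0,0,6,0],[30,0,0,11,0],[30,0,0,11,0]])

```text
time: 22.55
tool_pos: [573.5, -90.2, 237.5]
tcp_rot: [3.141, -0.0, -3.068]
contact_force: [-0.0, -0.1, 0.6]
grip_width: 29.8
finger_force: 0.0
```

Request:
drive_effector(rows=[[4,0,0,0,0],[4,0,0,0,0],[4,0,0,0,0],[4,0,0,0,0]])

```text
time: 23.05
tool_pos: [573.7, -90.2, 237.9]
tcp_rot: [-3.141, 0.0, -3.068]
contact_force: [-0.0, -0.2, 1.2]
grip_width: 10.2
finger_force: 30.0
```

Request:
drive_effector(rows=[[4,0,6,0,0],[4,0,12,0,0],[4,0,18,0,0],[4,0,24,0,0],[4,0,24,0,0]])

```text
time: 23.68
tool_pos: [571.7, -64.6, 237.8]
tcp_rot: [3.14, -0.0, -3.068]
contact_force: [-1.3, 5.5, 2.8]
grip_width: 9.7
finger_force: 30.0
```

Request:
drive_effector(rows=[[4,0,5,0,0],[4,0,10,0,0],[4,0,15,0,0],[4,0,17,0,0],[4,0,17,0,0]])

```text
time: 24.3
tool_pos: [570.4, -48.6, 237.8]
tcp_rot: [3.141, -0.001, -3.068]
contact_force: [-2.8, 4.8, 5.3]
grip_width: 10.1
finger_force: 30.0
```

Request:
drive_effector(rows=[[4,0,1,0,0],[4,0,2,0,0],[4,0,2,0,0]])

```text
time: 24.68
tool_pos: [570.4, -48.1, 237.8]
tcp_rot: [-3.14, -0.0, -3.069]
contact_force: [-4.3, -2.0, 4.0]
grip_width: 9.6
finger_force: 30.0
```

Request:
drive_effector(rows=[[20,0,0,0,0],[30,0,0,0,0],[30,0,0,-1,0],[30,0,0,-40,0],[30,0,0,-90,0]])

```text
time: 25.3
tool_pos: [570.3, -47.2, 327.6]
tcp_rot: [3.141, -0.003, -3.068]
contact_force: [-0.1, -0.9, 0.2]
grip_width: 29.8
finger_force: 0.0
```

Request:
drive_effector(rows=[[30,0,-50,-20,0],[30,0,-110,-40,0],[30,0,-160,-60,0],[30,0,-160,-60,0]])

```text
time: 25.8
tool_pos: [582.2, -210.5, 389.1]
tcp_rot: [-3.139, 0.003, -3.073]
contact_force: [0.3, 0.8, 0.2]
grip_width: 30.1
finger_force: 0.0
```

Run:
```python
from h import *
b=crop("scene",236,162,130,94,5)
cv2.imwrite("pics/z6.png",b); cv2.imwrite("pics/s6.png",cap("scene")["color"][:,:,::-1])
```

```text
(no output)
```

View pics/z6.png

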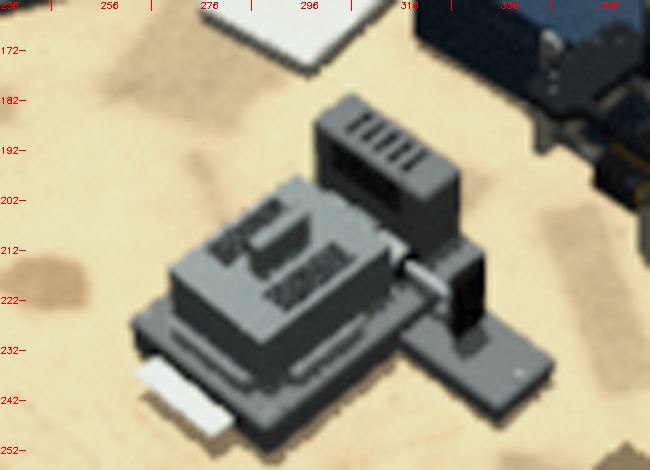

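View pics/s6.png

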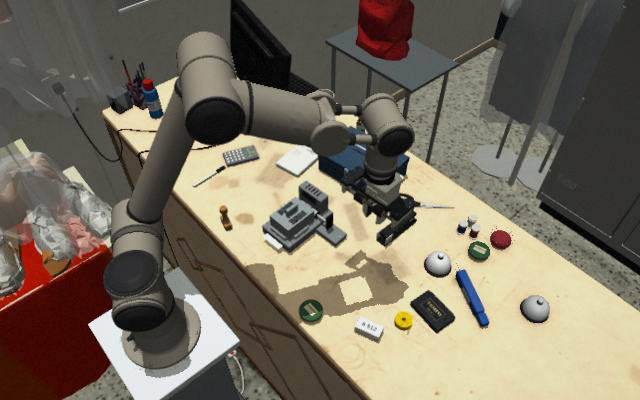

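The guard is seated at about (290,218), the paddle is back at its starting spot at (329,220), and the counter objects are undisturbed. I'll hand in the job.

```bash
python3 -c "
from plant import bot
print(bot.close_job())"
```

```text
the job is handed in; nothing more can be done
None
```

The job was done in the order asked and handed in at about 26 s, but one fast descent onto the guard's top read a momentary 278 N of contact force, over the 120 N wrist limit, so it may be judged a failure.

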